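# Lock the push-and-turn cap on the spice jar

## Task

Close the open nutmeg jar that stands in the wooden rack: take its loose green push-and-turn cap from the cork trivet, set it on the neck so that its lugs drop into the gaps, press it down against its sprung liner and turn it clockwise under that pressure until it stops, then ease off so that the lugs spring up into their pockets, and let go. Press firmly but with feeling, since more than about 30 N on the rim, or wrenching the cap on against its stop, would chip the glass; keep the jar standing in its rack and leave everything else where it is.

Things in the scene. Friction and masses are not known exactly. Their poses are not given: they have to be found in the camera images.
- cap: Loose green push-and-turn cap, 62 mm across (64 over its grip ribs), 37 mm tall, about 60 g, standing open side down on the cork trivet at the start. Origin: centre of its open underside; z up through its top; x axis along the white raised pointer on its top, from the centre outwards. Grip it round the skirt, some 24 mm above its underside, with 30 to 45 N; turning takes up to 0.5 N m; stop turning when that rises by 0.3 N m, the stop: 0.8 N m more is too much.
- cap_top (a point): Centre of the cap's flat top, 37 mm above its underside.
- cap_lug (a point): Middle of the top of one of four lugs inside the skirt, the one under the pointer; the others sit 90, 180 and 270 degrees round. Each is 6 mm wide along the rim and 5 mm tall, flush with the cap's underside (its top 5 mm above it); their inner tips stand 23 mm from the axis.
- liner: White sprung liner disc inside the cap, 43 mm across, 3 mm thick, hidden from above. Origin: centre of its underside, at rest 24 mm above the cap's underside. It meets the jar's rim, then yields up to 5.5 mm at about 3.5 N per mm (nothing at first touch); after that it is hard. Pressing with 18 to 21 N clears the teeth; the jar sinks on its foam meanwhile.
- jar: Open square glass jar of brown nutmegs, 76 x 76 mm, 116 mm to its rim, 0.45 kg, loose on the foam floor of a rack well (1 mm play each side). Origin: centre of its underside, z up, x and y square to its flat sides. Neck 43 mm across, 38 mm tall; four glass ledges round it, one facing each flat side, reach out to 26 mm from the axis, tops 14 mm below the rim.
- jar_rim (a point): Centre of the jar's rim, 116 mm above its underside. The neck's top 4 mm taper to 37 mm across. Liner and rim touch with the cap's underside 92 mm above the jar's underside.
- jar_gap (a point): Middle of one of the four gaps between the ledges, at ledge-top height, where a lug goes down: about over the jar's corners, 46 degrees counter-clockwise (from above) from the jar's x axis; the others are 90 degrees apart. A lug passes within 12 degrees of the middle; elsewhere the cap stands on the ledges, its underside 102 mm above the jar's underside.
- jar_pocket (a point): Roof of one of the four lug pockets, under the ledge facing the jar's x axis, 20.5 mm below the rim; the others are 90 degrees apart. At its counter-clockwise end a tooth reaches 24 mm below the rim, at its clockwise end a stop to 30 mm. From a gap, a lug pushed below the tooth (liner yielding some 5 mm) turns clockwise 46 to 50 degrees to the stop, and let up rises 3.5 mm into the pocket.
- rack: Wooden rack fixed to the counter, 112 x 262 mm, its top 50 mm above its origin, with two square wells 150 mm apart along its y axis. Each well has a springy foam floor, 12 mm above the origin, one worn softer than the other: a jar pressed hard sinks 1 to 9 mm. Let into the counter: its origin (middle of its foot) lies 0 to 12 mm above the counter, different each time.
- trivet: Round cork trivet, 150 mm across, let into the counter. Its top, on which the cap stands, is 8 mm above its origin and 8 to 13 mm above the counter, different each time.
- full_jar: The other jar in the rack, the same but red-filled and already closed with the same green cap (pointer square to a flat side; top 127 mm above its underside). Leave it alone. Origin: centre of its underside.
- cinnamon_bowl: Dark wooden bowl with cinnamon sticks, 156 mm across, 60 mm tall; bystander. Origin: centre of its underside.
- clip_jar: Green clip-top glass jar, 94 mm across, 135 mm tall; bystander. Origin: centre of its underside.
- mortar: Marble mortar with pestle, 116 mm across, about 135 mm tall; bystander. Origin: centre of its underside.
- shaker: Small glass spice shaker with steel top, 48 mm across, 108 mm tall; bystander. Origin: centre of its underside.
- anise_dish: White dish of star anise, 100 mm across, 28 mm tall; bystander. Origin: centre of its underside.
- scoop: Spoon 140 mm long with a wooden handle, lying on the counter; bystander. Origin: its middle, on the counter.
There are look-alikes about, which are no part of the job. Of the things that look like the trivet, the middle-sized one is meant.

How it is judged:
On the way:
1. the cap is down over the neck with its lugs in the gaps between the ledges (horizontal distance between cap and jar below 0.004 m and z of cap in the frame of jar below 0.0945 m and angle between the x axis of cap and the x axis of jar, either way round above 0.3 rad and angle between the x axis of cap and the y axis of jar, either way round above 0.3 rad), for 0.1 s.
At the end, for the whole second after the job is handed in: Cap locked and released: within 3 mm and 0.08 rad of the jar's axis, underside 88.5 to 92.5 mm above the jar's base, pointer square to a flat side of the jar within 0.15 rad, at rest; jar upright (0.06 rad) on the foam of its well in the rack (horizontal distance between cap and jar below 0.003 m and z of cap in the frame of jar between 0.0885 and 0.0925 m and (angle between the x axis of cap and the x axis of jar, either way round below 0.15 rad or angle between the x axis of cap and the y axis of jar, either way round below 0.15 rad) and angle between the z axis of cap and the z axis of jar, either way round below 0.08 rad and linear speed of cap below 0.01 m/s and angle between jar's own z axis and vertical below 0.06 rad and z of jar in the frame of rack below 0.016 m and horizontal distance between jar and rack below 0.08 m); the robot touches nothing.
It fails at once if the cap is forced on the glass rim: contact force, with friction, of more than 36 N (contact force between liner and jar above 36 N).
It fails at once if the cap is wrenched on the neck: contact forces of more than 60 N in all between cap and jar (contact force between cap and jar above 60 N).
It fails at once if the jar is lifted 15 mm or tipped 0.2 rad in its rack (z of jar in the frame of rack above 0.027 m or angle between jar's own z axis and vertical above 0.2 rad).
It fails at once if a bystander is moved by more than 20 mm (distance of any of full_jar, cinnamon_bowl, clip_jar, mortar, shaker, anise_dish, scoop from where it was at the start of the episode above 0.02 m).
It also fails if it takes over 64 s, if anything falls off the work surface, if the arm or the gripper's body presses on something with over 40 N, if the wrist force passes 120 N, or if a joint passes its speed limit or range.

## Robot

A 6-joint arm with a two-finger parallel gripper is mounted at the origin on the work surface. World frame = base frame: x ahead of the robot, y to its left, z up, the work surface at z = 0. Lengths are in m, angles in rad, forces in N, time in s.
With the tool pointing down it reaches from about 0.35 to 0.85 m from the base axis. Payload 8.1 kg.
Tool frame: the origin (TCP) lies at the very end of the fingers, on their centre line; the grasp point (between the pads) lies 19 mm behind it; z points along the fingers, y is the direction in which the jaws open and shut (so a half turn about z gives the same grasp; the last joint's range is limited). The gripper opens to 93 mm and grips with 3 to 60 N. Pads are 15 mm wide; open, the fingers measure 128 mm over their backs; the gripper's body (75 mm by 188 mm) begins 65 mm behind the grasp point.
Start: joints at [-1.428, 0.13, 1.488, -0, 1.523, -0.085], TCP at [0.136, -0.584, 0.219] pointing down, gripper open.
Joint ranges: [-2.96, 2.96], [-0.89, 2.26], [0.02, 2.5], [-1.34, 4.48], [0, 2.73], [-2.66, 2.66]. Speed limits (rad/s): [2.39, 2.39, 2.79, 3.14, 3.14, 3.14].

## Interface

Orientations are given as a rotation vector (axis times angle).
In Python, from station import get_obs, grab_frame, camera_params, hand_in gives the robot as it stands. The module is installed in compiled form; this text tells all that it offers.
- The arm moves only by the tool apply_moves, never from a script. Its argument "deltas" is a list of rows, each a list of 3 entries, a list of its own where there are three numbers: the turn, a rotation vector about the tool's x, y, z in degrees, then the shift along the tool's x, y, z in cm, then the opening, from -1 (shut) to 1 (fully open). In form: [[[rx, ry, rz], [x, y, z], hand], ...]. A call has 1 to 12 rows; each row is the pose to reach, as a shift and turn from the pose commanded when the call began, along the tool's axes at that moment; what a row does not reach only later rows make up. A row lasts 1/8 s, in which the tool goes at most 62.5 mm and 10.7 degrees, less where a joint would pass 70% of its speed; a pose out of reach is approached as far as the arm can. A call with a gripper value outside its range is refused whole. The fingers move at their own pace and stop on an object; the grip force is fixed at half the most. Time passes only in rows, so rows that repeat a pose let the fingers close. It gives the time, the measured TCP pose, the force and the opening at its end, in the units of the state.
- get_obs(): the state, without advancing time (a new reading comes with each control period).
- grab_frame(name): name is "scene" or "top"; returns (picture, depth): 384x512x3 uint8, red, green, blue; 384x512 float32, m along the optical axis (not along the pixel's ray), 0 where there is no reading.
- camera_params(name): a dict with "mtx" (3x3 intrinsics, pixels), "extrinsics" (4x4, takes a point from camera to world coordinates). Camera axes: x right, y down, z forward; pixel columns grow to the right and rows downward; lengths in m; the calibration is good to about 2 mm. A picture is of the moment at which its call begins. camera_params takes no time and is no camera call.
- hand_in(): hands the job in, once; it reports no verdict.
The state is a dict: "t": time; "joint_positions": joint angles; "qd": joint speeds; "joint_efforts": joint torques, N m; "ee_pos": TCP position; "eef_rot": TCP orientation; "ft_force": force on the tool from outside, world axes, zero at the start; "torque": the same for the moment, N m; "gripper_width": opening from 0.0 (shut) to 1.0 (fully open).
Only numpy, scipy, OpenCV 4.12 (cv2) and the standard library are available. Lean on these libraries where they do the work, as an engineer would, in place of code of your own. Each camera call takes 0.05 s, during which the arm holds its last target.

## Working session

There is one attempt and no reset: what is moved stays moved. The work goes in short steps, Python scripts to look and compute and a tool call to move; the robot and the scene stay as the last step left them, time stands still between calls to the robot, and variables do not carry over. Pictures are saved under pics/ and viewed, and the job is handed in when it is done.

Besides the shell and the picture viewer there is one more tool, called after "Emit:" as name(argument=value, ...), one argument or row to a line, values as JSON. apply_moves: Moves the arm, as the interface text tells. Its arguments: {"type":"object","properties":{"deltas":{"type":"array","items":{"type":"array"}}},"required":["deltas"]}

```bash
mkdir -p pics; ls
python3 - <<'E'
from station import *
import numpy as np, cv2
np.set_printoptions(precision=4,suppress=True)
o=get_obs(); print(o)
for n in ("scene","top"):
    p,d=grab_frame(n); c=camera_params(n); print(n,c)
    cv2.imwrite(f"pics/{n}0.png",p[:,:,::-1]); np.savez(f"{n}0.npz",p=p,d=d,K=c["mtx"],T=c["extrinsics"])
E
```

```text
pics
{'t': 0.0, 'joint_positions': array([-1.4284,  0.1312,  1.4893, -0.    ,  1.523 , -0.0854]), 'qd': array([-0.0011,  0.0011, -0.    ,  0.0009,  0.0012, -0.001 ]), 'joint_efforts': array([  0.0018, -55.9841, -49.1753,   0.0768,   0.0353,  -0.0001]), 'ee_pos': array([ 0.1354, -0.5839,  0.2176]), 'eef_rot': array([-3.1195, -0.3568,  0.0001]), 'ft_force': array([-0.746 , -0.1211, -0.2404]), 'torque': array([-0.0739,  0.0695, -0.029 ]), 'gripper_width': 1.0019359300370325}
scene {'mtx': array([[497.0791,   0.    , 255.1275],
       [  0.    , 497.0791, 185.9414],
       [  0.    ,   0.    ,   1.    ]]), 'extrinsics': array([[-0.5017,  0.5541, -0.6643,  1.4686],
       [ 0.865 ,  0.3135, -0.3918,  0.4351],
       [-0.0088, -0.7712, -0.6365,  1.0116],
       [ 0.    ,  0.    ,  0.    ,  1.    ]])}
top {'mtx': array([[498.3605,   0.    , 254.0783],
       [  0.    , 498.3605, 192.5448],
       [  0.    ,   0.    ,   1.    ]]), 'extrinsics': array([[-0.0018, -0.9878,  0.1559,  0.2989],
       [-1.    ,  0.002 ,  0.0015, -0.1105],
       [-0.0018, -0.1559, -0.9878,  1.7282],
       [ 0.    ,  0.    ,  0.    ,  1.    ]])}
```

View pics/scene0.png

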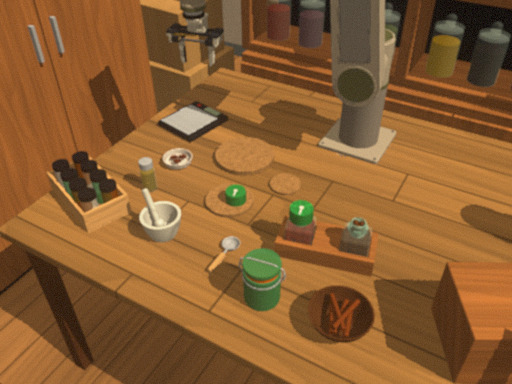

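View pics/top0.png

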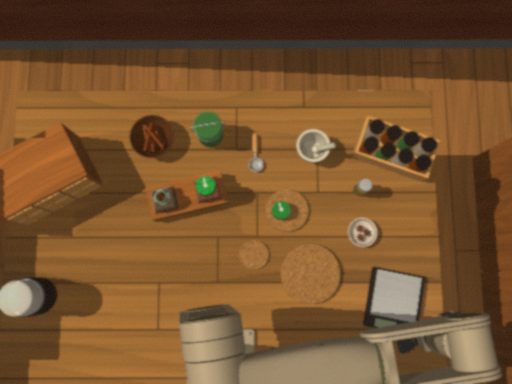

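The scene shows the cap on the middle-sized trivet, at scene (235,195) and top (281,210). The open jar is at scene (357,235) and top (165,198), and the closed jar at scene (301,212) and top (206,186). I'll zoom in.

Run:
```python
import numpy as np, cv2
a=cv2.imread("pics/scene0.png");b=cv2.imread("pics/top0.png")
f=lambda im,x0,y0,w,h,s:cv2.resize(im[y0:y0+h,x0:x0+w],None,fx=s,fy=s,interpolation=cv2.INTER_CUBIC)
t=f(b,140,165,100,60,8)
cv2.imwrite("pics/c1.png",t)
cv2.imwrite("pics/c2.png",f(b,255,180,60,60,8))
cv2.imwrite("pics/c3.png",f(a,270,190,112,84,7))
cv2.imwrite("pics/c4.png",f(a,200,175,60,45,10))
```

```text
(no output)
```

View pics/c1.png

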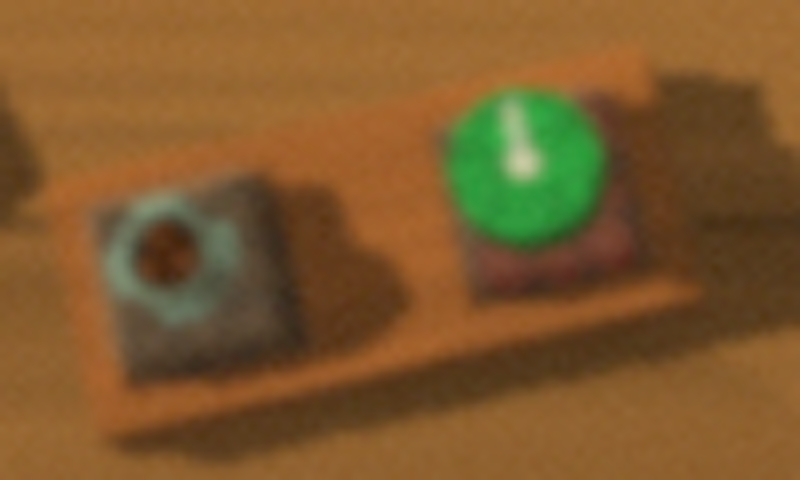

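View pics/c2.png

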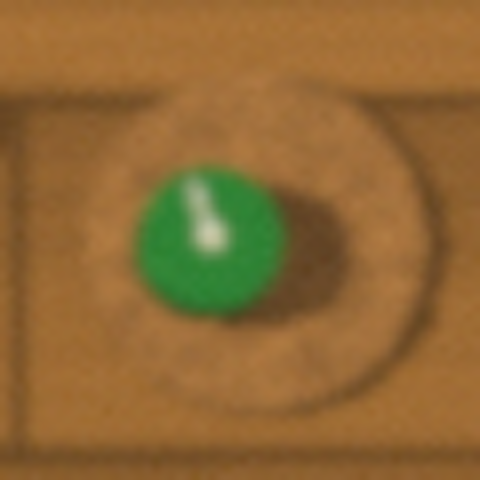

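View pics/c3.png

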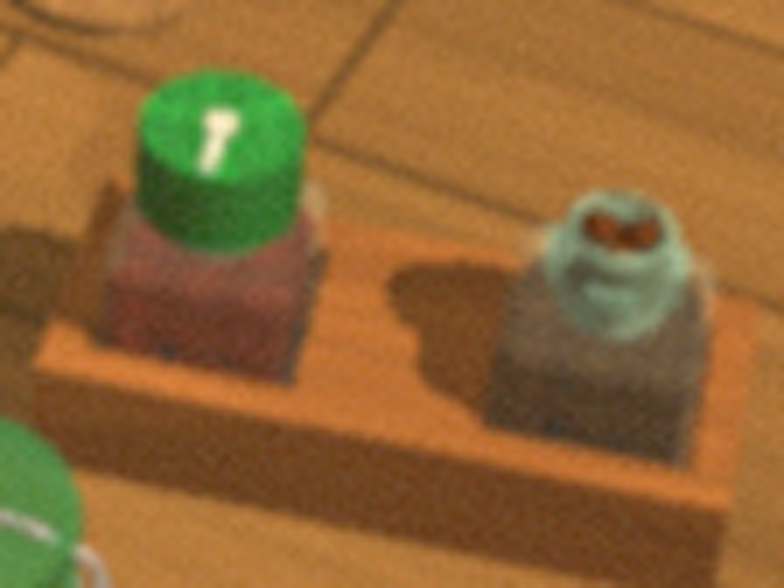

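View pics/c4.png

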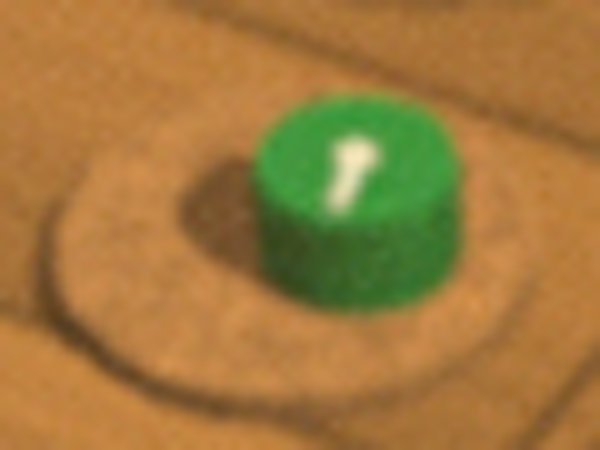

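```bash
cat > h.py <<'E'
import numpy as np, cv2
from station import *
np.set_printoptions(precision=4,suppress=True)
def avg(n,k=6):
    P=[];D=[]
    for _ in range(k):
        p,d=grab_frame(n); P.append(p.astype(float)); d=d.copy(); d[d==0]=np.nan; D.append(d)
    c=camera_params(n)
    return np.mean(P,0),np.nanmedian(D,0),c["mtx"],c["extrinsics"]
def pts(d,K,T):
    v,u=np.mgrid[:d.shape[0],:d.shape[1]]
    r=np.stack([(u-K[0,2])/K[0,0],(v-K[1,2])/K[1,1],np.ones_like(u,float)],-1)*d[...,None]
    return r@T[:3,:3].T+T[:3,3]
def ray(u,v,K,T):
    r=np.array([(u-K[0,2])/K[0,0],(v-K[1,2])/K[1,1],1.]);return T[:3,3],T[:3,:3]@r
def onz(u,v,z,K,T):
    o,r=ray(u,v,K,T);return o+r*(z-o[2])/r[2]
def proj(p,K,T):
    c=(np.asarray(p)-T[:3,3])@T[:3,:3]; return c[...,:2]/c[...,2:]*K[0,0]+K[:2,2]
def tri(a,b):
    (o1,r1),(o2,r2)=a,b
    A=np.stack([r1,-r2],1);s=np.linalg.lstsq(A,o2-o1,rcond=None)[0]
    p,q=o1+r1*s[0],o2+r2*s[1];return (p+q)/2,np.linalg.norm(p-q)
E
python3 - <<'E'
from h import *
for n in ("scene","top"):
    p,d,K,T=avg(n); np.savez(f"{n}A.npz",p=p,d=d,K=K,T=T)
    W=pts(d,K,T)
    hsv=cv2.cvtColor(p.astype(np.uint8),cv2.COLOR_RGB2HSV)
    g=((hsv[...,0]>45)&(hsv[...,0]<75)&(hsv[...,1]>140)).astype(np.uint8)
    nn,l,s,c=cv2.connectedComponentsWithStats(g)
    for i in range(1,nn):
        if s[i,4]>60:
            w=W[l==i]; print(n,s[i],c[i],"zpct",np.nanpercentile(w[:,2],[5,50,95]),"med",np.nanmedian(w,0))
E
```

```text
scene [226 185  20  21 268] [236.056  194.6866] zpct [0.0184 0.046  0.0488] med [ 0.5212 -0.1881  0.046 ]
scene [290 200  23  25 402] [301.5647 212.2512] zpct [0.1118 0.1409 0.143 ] med [0.5905 0.0572 0.1409]
top [196 177  20  19 231] [205.7532 186.3766] zpct [0.1387 0.1433 0.146 ] med [0.5676 0.044  0.1433]
top [273 202  17  17 182] [281.1978 210.9341] zpct [0.0446 0.0485 0.0516] med [ 0.4973 -0.2025  0.0485]h.py:9: RuntimeWarning: All-NaN slice encountered
  return np.mean(P,0),np.nanmedian(D,0),c["mtx"],c["extrinsics"]
```

```bash
cat > m.py <<'E'
from h import *
from scipy.optimize import least_squares
def greenblobs(p,s=6):
    big=cv2.resize(p.astype(np.float32),None,fx=s,fy=s,interpolation=cv2.INTER_CUBIC)
    m=(big[...,1]-0.5*(big[...,0]+big[...,2])>28)
    wh=(big.min(-1)>110)
    m=m.astype(np.uint8)
    return m,wh,s
def cc(xy,s): return (xy+0.5)/s-0.5
def topcircle(cnt,z,K,T,r=0.031,az=None):
    # contour px -> plane z ; use the half away from the camera
    W=np.array([onz(u,v,z,K,T)[:2] for u,v in cnt])
    c=W.mean(0)
    cam=T[:2,3]
    for _ in range(10):
        dirv=(c-cam)/np.linalg.norm(c-cam)
        sel=((W-c)@dirv)>0.000
        f=least_squares(lambda q:np.hypot(*(W[sel]-q[:2]).T)-q[2],[c[0],c[1],r],loss='soft_l1',f_scale=0.001).x
        c=f[:2]
    return f
E
python3 - <<'E'
from m import *
R={}
for n in ("scene","top"):
    z=np.load(f"{n}A.npz");p,d,K,T=z["p"],z["d"],z["K"],z["T"]
    m,wh,s=greenblobs(p)
    cs,_=cv2.findContours(m,cv2.RETR_EXTERNAL,cv2.CHAIN_APPROX_NONE)
    for name,zt,seed in (("cap",.0475,{"scene":(235,195),"top":(281,210)}[n]),("full",.142,{"scene":(301,212),"top":(206,186)}[n])):
        for c in cs:
            if cv2.contourArea(c)>2000 and cv2.pointPolygonTest(c,tuple(float(x*s) for x in seed),False)>0:
                px=cc(c[:,0,:].astype(float),s)
                print(n,name,"area",cv2.contourArea(c)/s/s,"circ",topcircle(px,zt,K,T))
                mm=np.zeros_like(m);cv2.drawContours(mm,[c],-1,1,-1)
                mm=(mm>0)&wh
                ys,xs=np.nonzero(mm); q=cc(np.stack([xs,ys],1).astype(float),s)
                W=np.array([onz(u,v,zt+.001,K,T)[:2] for u,v in q])
                mu=W.mean(0);U,S,V=np.linalg.svd(W-mu,full_matrices=False)
                t=(W-mu)@V[0]; 
                print("   pointer n",len(q),"mean",mu,"axis deg",np.degrees(np.arctan2(V[0,1],V[0,0])),"ends",mu+V[0]*t.min(),mu+V[0]*t.max())
E
```

```text
scene cap area 379.6666666666667 circ [ 0.5094 -0.2009  0.0307]
   pointer n 873 mean [ 0.5168 -0.1982] axis deg 19.82885707781993 ends [ 0.502  -0.2035] [ 0.5347 -0.1917]
scene full area 524.3055555555555 circ [0.5773 0.0481 0.0317]
   pointer n 1251 mean [0.5857 0.0504] axis deg 14.993149766368752 ends [0.5699 0.0462] [0.6054 0.0557]
top cap area 280.36111111111114 circ [ 0.5056 -0.1989  0.0319]
   pointer n 821 mean [ 0.5137 -0.1968] axis deg -162.20837582129485 ends [ 0.529  -0.1919] [ 0.5012 -0.2008]
top full area 317.44444444444446 circ [0.5742 0.0505 0.032 ]
   pointer n 952 mean [0.5815 0.0522] axis deg -166.34365424327854 ends [0.5985 0.0564] [0.5684 0.049 ]
```

Run:
```python
from m import *
for n in ("scene","top"):
    z=np.load(f"{n}A.npz");p,d,K,T=z["p"],z["d"],z["K"],z["T"]
    W=pts(d,K,T)
    hsv=cv2.cvtColor(p.astype(np.uint8),cv2.COLOR_RGB2HSV)
    near=(W[...,0]>.42)&(W[...,0]<.68)&(W[...,1]>-.05)&(W[...,1]<.30)
    b=near&(W[...,2]>.04)&(W[...,2]<.066); print(n,"rack top z",np.nanmedian(W[b][:,2]),b.sum())
    m=(near&(W[...,2]>.035)).astype(np.uint8)
    if n=="top":
        P=W[m>0][:,:2].astype(np.float32); print(cv2.minAreaRect(P))
    # jar rim: points high near expected
    j=near&(np.hypot(W[...,0]-.539,W[...,1]-.195)<.045)&(W[...,2]>.1)
    print(n,"jar pts",j.sum(),np.nanpercentile(W[j][:,2],[5,50,80,95,99]),W[j].mean(0))
    print(proj([.539,.195,.131],K,T))
    # rack colour mask contour
    rk=(hsv[...,0]<14)&(hsv[...,1]>150)&near&(W[...,2]>.03)
    print("rk",rk.sum(), np.nanmedian(W[rk][:,2]))
    if n=="top":
        P=W[rk][:,:2].astype(np.float32); print(cv2.minAreaRect(P))
    u,v=proj([.539,.195,.131],K,T).astype(int)
    im=cv2.resize(p[v-16:v+17,u-16:u+17].astype(np.uint8)[:,:,::-1],None,fx=14,fy=14,interpolation=cv2.INTER_CUBIC)
    cv2.imwrite(f"pics/jar_{n}.png",im); print("origin",u-16,v-16)
    print((W[v-8:v+9,u-9:u+10,2]*1000))
```

```text
scene rack top z 0.052361734895497836 2010
scene jar pts 310 [0.1029 0.1228 0.1282 0.1302 0.131 ] [0.5486 0.1965 0.1202]
[359.2603 220.6358]
rk 1716 0.05229970435832487
origin 343 204
[[ -0.3478  -2.3233  -2.1703   0.0266  -1.3799  -0.7393  -1.3339  -1.5421
   -2.9785  -2.1435  -2.4658  -2.622   -1.0988  -1.3119  -0.732   -1.5915
   -1.4662  -0.8677  -0.0388]
 [  1.0827  -3.1341  -2.3624  -0.6651  -0.4934  -1.4552  -0.8332  -2.1302
    0.8787  -1.4541  -0.1873  -2.2447  -2.7174  -1.1073  -0.6985  -0.9786
    0.3102  -0.979   -1.9245]
 [ -1.8653  -0.7542  -2.1116  -1.0417  -0.9643  -0.735    1.0146  -1.9033
   -0.6958  -0.5302  -3.1651  -0.243   -1.0675  -1.998   -0.3434  -1.0867
   -0.8742  -2.3549  -0.0776]
 [  0.0761  -2.8332  -0.3944  -0.535    0.4875  -1.6605   0.2483  -1.7423
   -0.9664  -0.8352  -0.2087   0.0354   0.0504  -2.023   -1.881   -2.2247
   -2.1554   1.7645   0.8706]
 [ -2.2607   0.5198   0.446   -0.3741  -0.6891  -1.8543  -2.0508  -3.0402
   -1.4833  -0.5898   0.4729  -0.1853  -1.1295  -2.7552  -1.1786  -0.8634
   -2.8667  -2.0576  -1.158 ]
 [ -0.6154  -0.7885  -3.06
[... 4822 characters left out ...]
55.4651  91.0579  90.7652 115.7419 117.6654 130.7902 135.0329
  133.1562 112.4231 131.6904 127.1025 132.1957 131.5912 129.8982 119.4087
  109.5461  95.8695  92.2299]
 [ 57.071   52.9346  93.0264  93.0737  95.9657  95.4781  93.4453 128.7295
  130.0683 131.5387 132.737  132.2625 129.0748 123.7785 116.589  107.2894
   94.5779  90.8096  94.6343]
 [ 54.8814  53.225   89.2509  91.8988  96.8896  93.3849  94.9851  91.1765
  103.2669 121.8009 119.932  119.6667 118.3524 117.7413 116.651  120.3224
   93.981   95.9404  94.3461]
 [ 56.3024  53.8179  87.3013  94.6665  90.3231  94.3924  95.6648  92.4951
   96.0184  94.9017 116.279  120.8489 117.8061 117.4821 115.9741  93.9278
   92.6579  92.7525  93.0122]]
```

```bash
python3 -c "
import cv2,numpy as np
cv2.imwrite('pics/jars.png',np.hstack([cv2.resize(cv2.imread('pics/jar_%s.png'%n),(400,400)) for n in ('scene','top')]))"
```

```text
(no output)
```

View pics/jars.png

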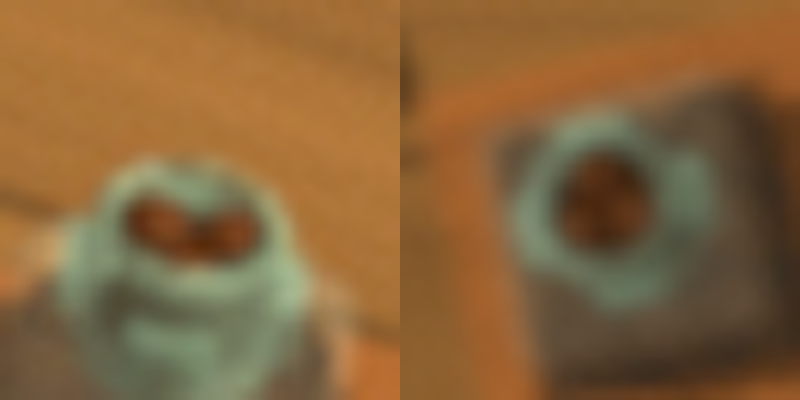

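Run:
```python
from m import *
s=8
for n,seed in (("scene",(359,221)),("top",(160.5,196.3))):
    z=np.load(f"{n}A.npz");p,d,K,T=z["p"],z["d"],z["K"],z["T"]
    big=cv2.resize(p.astype(np.float32),None,fx=s,fy=s,interpolation=cv2.INTER_CUBIC)
    teal=((big[...,1]-big[...,0])>2).astype(np.uint8)
    cs,h=cv2.findContours(teal,cv2.RETR_CCOMP,cv2.CHAIN_APPROX_NONE)
    for c,hh in zip(cs,h[0]):
        q=cc(c[:,0,:].astype(float),s)
        if cv2.contourArea(c)>800 and np.hypot(*(q.mean(0)-seed))<8:
            W=np.array([onz(u,v,.131,K,T)[:2] for u,v in q])
            mx,my=(W.max(0)+W.min(0))/2
            print(n,"hole" if hh[3]>=0 else "outer",cv2.contourArea(c)/s/s,"bbox",W.min(0),W.max(0),"mid",mx,my)
            M=cv2.moments(c); u,v=cc(np.array([M['m10']/M['m00'],M['m01']/M['m00']]),s); print("   centroid",u,v,onz(u,v,.131,K,T)[:2], "r",np.sqrt(cv2.contourArea(c)/s/s/np.pi)*1.62/498)
            if n=="scene":
                c0=np.array([.5403,.1935])
                for _ in range(10):
                    a=T[:2,3]-c0;a=-a/np.linalg.norm(a)
                    sel=((W-c0)@a)>.6*np.linalg.norm(W-c0,axis=1)
                    for r in (.0185,):
                        f=least_squares(lambda x:np.hypot(*(W[sel]-x[:2]).T)-r,c0,loss='soft_l1',f_scale=.001).x
                    c0=f
                print("   arc fit",c0,sel.sum(),np.std(np.hypot(*(W[sel]-c0).T)), least_squares(lambda x:np.hypot(*(W[sel]-x[:2]).T)-x[2],[*c0,.0185]).x)
```

```text
scene outer 180.3515625 bbox [0.537  0.1742] [0.5987 0.2248] mid 0.5678239415626322 0.19948436960963423
   centroid 358.04800285177964 229.7199128221789 [0.5717 0.2043] r 0.02464737598199778
   arc fit [0.5403 0.1935] 0 nan [0.5403 0.1935 0.0185]
top outer 166.7890625 bbox [0.5115 0.1675] [0.5611 0.219 ] mid 0.5362831914126519 0.1932745763325449
   centroid 161.0340267694037 196.95030700110854 [0.5372 0.1936] r 0.02370251986468137
top hole 77.8359375 bbox [0.5229 0.1762] [0.5553 0.2101] mid 0.5391197018092123 0.1931821943947174
   centroid 160.7453640971595 196.5369889424203 [0.5386 0.1945] r 0.016192011953499726
  ret = _var(a, axis=axis, dtype=dtype, out=out, ddof=ddof,
  arrmean = um.true_divide(arrmean, div, out=arrmean,
  ret = ret.dtype.type(ret / rcount)
```

```bash
python3 - <<'E'
from m import *
z=np.load("sceneA.npz");p,d,K,T=z["p"],z["d"],z["K"],z["T"]
W=pts(d,K,T)
m=((W[...,2]>.06)).astype(np.float32)
# edge points: per column top boundary (mid between pixels) and side boundaries by row
E=[]
for u in range(352,366):
    col=m[205:235,u]; i=np.argmax(col>0); E.append((u,205+i-.5))
for v in range(217,222):
    r=np.nonzero(m[v,345:372])[0]; E+= [(345+r[0]-.5,v),(345+r[-1]+.5,v)]
E=np.array(E,float); print(E.T)
Q=np.array([onz(u,v,.131,K,T)[:2] for u,v in E])
c=np.array([.5403,.1935])
for _ in range(15):
    a=c-T[:2,3];a/=np.linalg.norm(a); k=Q-c
    sel=(k@a)>.5*np.hypot(*k.T)
    f=least_squares(lambda x:np.hypot(*(Q[sel]-x).T)-.0185,c,loss='soft_l1',f_scale=.001); c=f.x
print(c,sel.sum(),np.hypot(*(Q[sel]-c).T))
# colour: print B-R profile along columns
for u in (356,358,360): print(u,[tuple(x.astype(int)) for x in p[213:222,u]])
# same approach for the full jar cap edge, depth based, z>.06
E
python3 - <<'E'
# colour distance silhouette check
import numpy as np,sys
sys.path.insert(0,'.')
E
```

```text
[[352.  353.  354.  355.  356.  357.  358.  359.  360.  361.  362.  363.
  364.  365.  353.5 361.5 352.5 363.5 351.5 364.5 350.5 365.5 348.5 366.5]
 [218.5 217.5 216.5 216.5 216.5 216.5 216.5 216.5 216.5 216.5 217.5 217.5
  218.5 219.5 217.  217.  218.  218.  219.  219.  220.  220.  221.  221. ]]
[0.5419 0.1942] 17 [0.0184 0.0198 0.0187 0.018  0.0176 0.0176 0.018  0.0187 0.0197 0.0176
 0.0193 0.0185 0.0186 0.019  0.0186 0.0188 0.0184]
356 [(np.int64(172), np.int64(116), np.int64(57)), (np.int64(173), np.int64(117), np.int64(56)), (np.int64(173), np.int64(116), np.int64(57)), (np.int64(170), np.int64(119), np.int64(65)), (np.int64(158), np.int64(138), np.int64(94)), (np.int64(151), np.int64(155), np.int64(115)), (np.int64(141), np.int64(144), np.int64(106)), (np.int64(128), np.int64(106), np.int64(74)), (np.int64(123), np.int64(74), np.int64(37))]
358 [(np.int64(174), np.int64(118), np.int64(58)), (np.int64(172), np.int64(117), np.int64(57)), (np.int64(172), np.int64(117), np.int64(58)), (np.int64(165), np.int64(117), np.int64(61)), (np.int64(148), np.int64(123), np.int64(80)), (np.int64(135), np.int64(138), np.int64(100)), (np.int64(138), np.int64(152), np.int64(115)), (np.int64(131), np.int64(138), np.int64(104)), (np.int64(112), np.int64(98), np.int64(67))]
360 [(np.int64(175), np.int64(118), np.int64(58)), (np.int64(172), np.int64(116), np.int64(56)), (np.int64(171), np.int64(115), np.int64(53)), (np.int64(171), np.int64(121), np.int64(63)), (np.int64(164), np.int64(138), np.int64(88)), (np.int64(144), np.int64(138), np.int64(97)), (np.int64(130), np.int64(138), np.int64(102)), (np.int64(121), np.int64(130), np.int64(97)), (np.int64(107), np.int64(98), np.int64(70))]
```

Depth and circle fits from the two views agree:

| Item | Position (m) | Yaw | Height (m) |
|---|---|---|---|
| Cap | (0.5075, -0.200) | pointer about 18.7° | top z about 0.0475 |
| Open jar | (0.540, 0.1945) | about 13.9° | rim z about 0.131 |

Next I go above the cap.

```bash
cat > g.py <<'E'
from h import *
from scipy.spatial.transform import Rotation as Ro
def yaw(o): 
    R=Ro.from_rotvec(o["eef_rot"]).as_matrix(); return np.degrees(np.arctan2(R[1,0],R[0,0]))
def delta(cmd_xyz,cmd_yaw,to_xyz):
    c,s=np.cos(np.radians(cmd_yaw)),np.sin(np.radians(cmd_yaw)); d=np.array(to_xyz)-np.array(cmd_xyz)
    return np.array([d[0]*c+d[1]*s, d[0]*s-d[1]*c, -d[2]])*100
E
python3 - <<'E'
from g import *
print(delta((.136,-.584,.219),13.05,(.5075,-.1999,.10)))
for n in("top","scene"):
    z=np.load(n+"A.npz");W=pts(z["d"],z["K"],z["T"])
    r=np.hypot(W[...,0]-.50,W[...,1]+.205); 
    rr=np.hypot(W[...,0]-.5075,W[...,1]+.2)
    b=(rr>.04)&(r<.06); b2=(r>.11)&(r<.14);print(n,"trivet z",np.nanmedian(W[b][:,2]),"counter z",np.nanmedian(W[b2][:,2]))
E
```

```text
[ 44.8636 -29.0295  11.9   ]
top trivet z 0.011464852481501975 counter z 5.157892363849559e-05
scene trivet z 0.010392733801833032 counter z -0.0011941752746489342
```

Emit:
apply_moves(
  deltas=[
    [[0, 0, 0], [4.5, -2.9, 0], 1],
    [[0, 0, 0], [9, -5.8, 1], 1],
    [[0, 0, 0], [13.5, -8.7, 2], 1],
    [[0, 0, 0], [18, -11.6, 3], 1],
    [[0, 0, 0], [22.4, -14.5, 4.5], 1],
    [[0, 0, 0], [26.9, -17.4, 6], 1],
    [[0, 0, 0], [31.4, -20.3, 7.5], 1],
    [[0, 0, 0], [35.9, -23.2, 9], 1],
    [[0, 0, 0], [40.4, -26.1, 10.5], 1],
    [[0, 0, 0], [44.9, -29, 11.9], 1],
    [[0, 0, 0], [44.9, -29, 11.9], 1],
    [[0, 0, 0], [44.9, -29, 11.9], 1],
  ],
)

```text
t: 2.2
ee_pos: [0.5073, -0.2006, 0.0997]
eef_rot: [3.121, 0.358, -0.001]
ft_force: [-0.5, -1.1, 0.1]
gripper_width: 1.003
```

Run:
```python
from g import *
o=get_obs(); print(yaw(o),o["joint_positions"],o["ee_pos"])
p,d=grab_frame("scene"); im=p[120:225,180:300,::-1]
cv2.imwrite("pics/a1.png",cv2.resize(im,None,fx=5,fy=5,interpolation=cv2.INTER_CUBIC))
```

```text
13.106072730723154 [-0.4703  0.0737  1.7712 -0.0005  1.297   0.8719] [ 0.5073 -0.2006  0.0997]
```

View pics/a1.png

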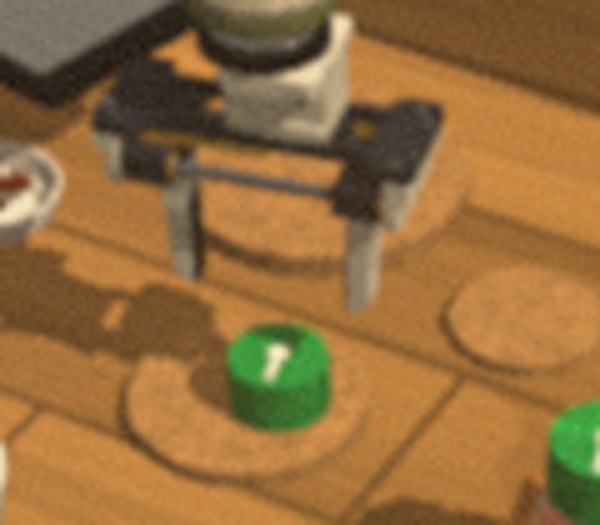

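Run:
```python
from g import *
c=camera_params("scene");K,T=c["mtx"],c["extrinsics"]
print(proj([.5073,-.2006,.0997],K,T))
a=np.radians(103.1)
for s in(.0465,-.0465,.064,-.064):
    print(s,(proj([.5073+s*np.cos(a),-.2006+s*np.sin(a),.0997],K,T)-[180,120])*5)
```

```text
[234.9841 176.2431]
0.0465 [350.0013 295.1114]
-0.0465 [200.9306 267.521 ]
0.064 [378.545  300.3943]
-0.064 [173.3626 262.4187]
```

Emit:
apply_moves(
  deltas=[
    [[0, 0, 0], [0, 0, 2], 1],
    [[0, 0, 0], [0, 0, 4], 1],
    [[0, 0, 0], [0, 0, 6], 1],
    [[0, 0, 0], [0, 0, 7.5], 1],
    [[0, 0, 0], [0, 0, 8.3], 1],
    [[0, 0, 0], [0, 0, 8.3], 1],
  ],
)

```text
t: 3.0
ee_pos: [0.5071, -0.2008, 0.0164]
eef_rot: [-3.121, -0.356, 0.001]
ft_force: [0.7, -0.1, -0.6]
gripper_width: 1.0
```

Emit:
apply_moves(
  deltas=[
    [[0, 0, 0], [0, 0, 0], -1],
    [[0, 0, 0], [0, 0, 0], -1],
    [[0, 0, 0], [0, 0, 0], -1],
    [[0, 0, 0], [0, 0, 0], -1],
    [[0, 0, 0], [0, 0, 0], -1],
    [[0, 0, 0], [0, 0, 0], -1],
    [[0, 0, 0], [0, 0, 0], -1],
    [[0, 0, 0], [0, 0, 0], -1],
  ],
)

```text
t: 4.0
ee_pos: [0.5077, -0.2007, 0.017]
eef_rot: [3.121, 0.357, 0.001]
ft_force: [-0.5, 0.3, 4.7]
gripper_width: 0.667
```

Emit:
apply_moves(
  deltas=[
    [[0, 0, 0], [0, 0, -1], -1],
    [[0, 0, 0], [0, 0, -3], -1],
    [[0, 0, 0], [0, 0, -6], -1],
    [[0, 0, 0], [0, 0, -10], -1],
    [[0, 0, 0], [0, 0, -14], -1],
    [[0, 0, 0], [0, 0, -18], -1],
    [[0, 0, 0], [0, 0, -18], -1],
    [[0, 0, 0], [0, 0, -18], -1],
    [[0, 0, 0], [0, 0, -18], -1],
  ],
)

```text
t: 5.12
ee_pos: [0.5064, -0.2001, 0.1947]
eef_rot: [-3.119, -0.357, 0.004]
ft_force: [0.2, -0.9, -0.3]
gripper_width: 0.662
```

```bash
cat > capm.py <<'E'
from g import *; from m import *
import sys
# measure held cap top in scene (and top if visible) relative to TCP
def held(tag,views=("scene",),grip_h=.032):
    o=get_obs(); tcp=o["ee_pos"]; print("t",o["t"],"tcp",tcp,"yaw",yaw(o),"F",o["ft_force"],"M",o["torque"],"w",o["gripper_width"])
    for n in views:
        p,d,K,T=avg(n,4); 
        zt=tcp[2]+grip_h
        u,v=proj([tcp[0],tcp[1],zt-.01],K,T); 
        x0,y0=int(u)-40,int(v)-35
        cv2.imwrite(f"pics/{tag}_{n}.png",cv2.resize(p[max(0,y0):y0+75,x0:x0+90,::-1].astype(np.uint8),None,fx=7,fy=7,interpolation=cv2.INTER_CUBIC))
        np.savez(f"{tag}_{n}.npz",p=p,d=d,K=K,T=T,tcp=tcp)
        m,wh,s=greenblobs(p)
        nn,l,st,ce=cv2.connectedComponentsWithStats(m)
        for i in range(1,nn):
            if st[i,4]/s/s>60: print(n,"blob",cc(ce[i],s),st[i,4]/s/s,"bbox",cc(st[i,:2].astype(float),s),st[i,2:4]/s)
        W=pts(d,K,T)
        g=cv2.resize(m,(512,384),interpolation=cv2.INTER_AREA)>0
        near=g&(np.hypot(W[...,0]-tcp[0],W[...,1]-tcp[1])<.06)&(abs(W[...,2]-zt)<.06)
        if near.sum(): print(n,"z pct of held green",np.nanpercentile(W[near][:,2],[2,10,50,90,98]),near.sum())
if __name__=="__main__": held(sys.argv[1],sys.argv[2].split(","))
E
python3 capm.py l1 scene,top
```

```text
t 5.125 tcp [ 0.5064 -0.2001  0.1947] yaw 13.052694251905931 F [ 0.153  -0.8576 -0.3239] M [-0.0137  0.004   0.019 ] w 0.662302707419997
scene blob [233.3188 147.1563] 366.02777777777777 bbox [222.5833 135.9167] [20.6667 22.5   ]
scene blob [ 98.3593 193.2698] 62.75 bbox [ 94.0833 183.0833] [ 8.5    19.8333]
scene blob [301.2657 212.1286] 517.4166666666666 bbox [289.0833 199.0833] [24.5    26.6667]
scene blob [262.0321 266.3781] 1091.388888888889 bbox [241.9167 247.75  ] [39.5    40.1667]
scene blob [266.989  298.3383] 473.72222222222223 bbox [253.75   283.0833] [26.3333 27.1667]
scene z pct of held green [0.1905 0.1966 0.2219 0.2262 0.2269] 368
top blob [207.1288 125.5437] 598.9722222222223 bbox [193.25 111.25] [27.6667 28.6667]
top blob [205.1839 185.3383] 318.94444444444446 bbox [195.0833 175.4167] [20.5    20.1667]
top z pct of held green [0.2245 0.2248 0.2273 0.23   0.2313] 19
```

View pics/l1_scene.png

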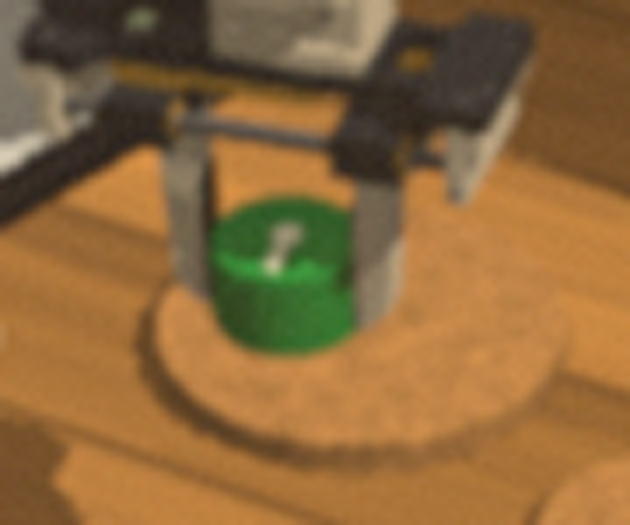

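```bash
cat > hc.py <<'E'
from g import *; from m import *
def heldcirc(tag,n,zt,seed,y0):
    z=np.load(f"{tag}_{n}.npz");p,K,T,tcp=z["p"],z["K"],z["T"],z["tcp"]
    m,wh,s=greenblobs(p)
    cs,_=cv2.findContours(m,cv2.RETR_EXTERNAL,cv2.CHAIN_APPROX_NONE)
    for c in cs:
        if cv2.contourArea(c)>2000 and cv2.pointPolygonTest(c,tuple(float(x*s) for x in seed),False)>0:
            px=cc(c[:,0,:].astype(float),s)
            W=np.array([onz(u,v,zt,K,T)[:2] for u,v in px]); q=tcp[:2].copy()
            cam=T[:2,3]
            for _ in range(10):
                a=(q-cam)/np.linalg.norm(q-cam);k=W-q
                sel=(k@a)>.75*np.hypot(*k.T)
                f=least_squares(lambda x:np.hypot(*(W[sel]-x).T)-.0312,q,loss='soft_l1',f_scale=.001);q=f.x
            print(tag,"circle",q,"minus tcp",q-tcp[:2],sel.sum(),np.std(np.hypot(*(W[sel]-q).T)))
            # bottom arc (underside near edge)
            q=tcp[:2].copy();W=np.array([onz(u,v,zt-.037,K,T)[:2] for u,v in px])
            for _ in range(10):
                a=-(q-cam)/np.linalg.norm(q-cam);k=W-q
                sel=(k@a)>.75*np.hypot(*k.T)
                f=least_squares(lambda x:np.hypot(*(W[sel]-x).T)-.0312,q,loss='soft_l1',f_scale=.001);q=f.x
            print("  bottom circle",q,q-tcp[:2],sel.sum(),np.std(np.hypot(*(W[sel]-q).T)))
            mm=np.zeros_like(m);cv2.drawContours(mm,[c],-1,1,-1)
            big=cv2.resize(p.astype(np.float32),None,fx=s,fy=s,interpolation=cv2.INTER_CUBIC)
            sat=(np.minimum(big[...,0],big[...,2])>75)
            ys,xs=np.nonzero((mm>0)&sat); qq=cc(np.stack([xs,ys],1).astype(float),s)
            if len(qq)<20: print("few");return
            W=np.array([onz(u,v,zt+.001,K,T)[:2] for u,v in qq]);mu=W.mean(0);V=np.linalg.svd(W-mu,full_matrices=False)[2]
            t=(W-mu)@V[0];print("  pointer",len(qq),mu,np.degrees(np.arctan2(V[0,1],V[0,0])),mu+V[0]*t.min(),mu+V[0]*t.max())
if __name__=="__main__":
    import sys; heldcirc(sys.argv[1],sys.argv[2],float(sys.argv[3]),(float(sys.argv[4]),float(sys.argv[5])),0)
E
python3 hc.py l1 scene .226 233 147
python3 - <<'E'
# baseline: same method for cap on trivet
import numpy as np
z=dict(np.load('sceneA.npz')); z['tcp']=np.array([.5075,-.2,0]); np.savez('b_scene.npz',**z)
E
python3 hc.py b scene .048 235 195
```

```text
l1 circle [ 0.513  -0.1965] minus tcp [0.0066 0.0036] 87 0.00034247215410952535
  bottom circle [ 0.5058 -0.1985] [-0.0006  0.0016] 86 0.0005373196737635883
  pointer 938 [ 0.5191 -0.196 ] 18.20020322445902 [ 0.5015 -0.2018] [ 0.5378 -0.1899]
b circle [ 0.5103 -0.2002] minus tcp [ 0.0028 -0.0002] 82 0.0004300804605508564
  bottom circle [ 0.5065 -0.1993] [-0.001   0.0007] 79 0.00041185273506355466
  pointer 1417 [ 0.5179 -0.1978] 19.79900041803951 [ 0.4998 -0.2043] [ 0.5385 -0.1904]
```

Emit:
apply_moves(
  deltas=[
    [[0, 0, 0], [0.8, -2.5, 0], -1],
    [[0, 0, -6], [2.3, -7.2, 0], -1],
    [[0, 0, -12], [3.8, -12, 0], -1],
    [[0, 0, -18], [5.4, -16.8, 0], -1],
    [[0, 0, -24], [6.9, -21.6, 0], -1],
    [[0, 0, -30], [8.5, -26.4, 0], -1],
    [[0, 0, -36], [10, -31.2, 0], -1],
    [[0, 0, -41.3], [11.4, -35.5, 0], -1],
    [[0, 0, -41.3], [12.1, -37.7, 0], -1],
    [[0, 0, -41.3], [12.1, -37.7, 0], -1],
    [[0, 0, -41.3], [12.1, -37.7, 0], -1],
    [[0, 0, -41.3], [12.1, -37.7, 0], -1],
  ],
)

```text
t: 7.02
ee_pos: [0.5403, 0.1929, 0.1966]
eef_rot: [2.796, 1.433, -0.0]
ft_force: [-0.1, -0.1, -0.4]
gripper_width: 0.668
```

```bash
python3 capm.py j1 scene,top
```

```text
t 7.025 tcp [0.5403 0.1929 0.1966] yaw 54.274704450468136 F [-0.1042 -0.1132 -0.4343] M [-0.0279 -0.0908  0.0591] w 0.6675892096363621
scene blob [ 98.2134 192.8602] 66.55555555555556 bbox [ 94.0833 182.9167] [ 8.5 20. ]
scene blob [364.3553 198.8839] 457.0 bbox [353.5833 185.25  ] [22.3333 26.5   ]
scene blob [301.1618 212.6828] 482.1111111111111 bbox [288.9167 199.9167] [24.     25.8333]
scene blob [262.0123 266.4123] 1098.6666666666667 bbox [241.9167 247.75  ] [39.5    40.1667]
scene blob [266.7409 298.3212] 485.3611111111111 bbox [252.75   283.0833] [27.3333 27.1667]
scene z pct of held green [0.1928 0.1991 0.226  0.2281 0.2293] 454
top blob [207.1141 125.536 ] 600.7777777777777 bbox [193.25 111.25] [27.6667 28.6667]
top blob [205.0586 185.349 ] 271.22222222222223 bbox [195.25   175.4167] [19.5    19.6667]
top z pct of held green [0.2168 0.2249 0.2284 0.2319 0.2325] 33h.py:9: RuntimeWarning: All-NaN slice encountered
  return np.mean(P,0),np.nanmedian(D,0),c["mtx"],c["extrinsics"]
```

View pics/j1_scene.png

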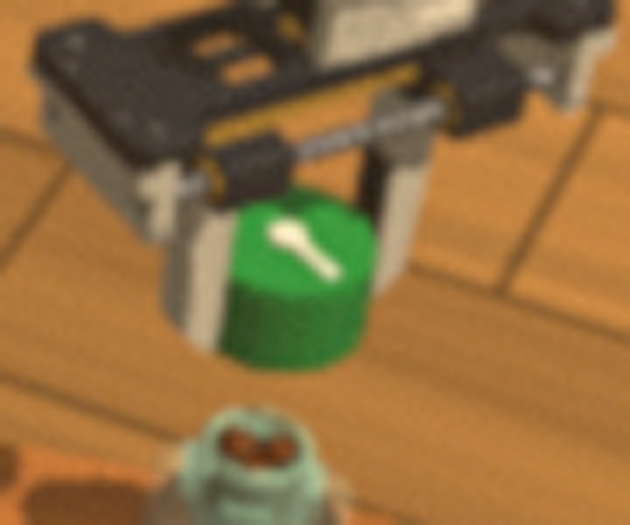

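```bash
python3 hc.py j1 scene .228 364 199
python3 - <<'E'
from g import *
c=camera_params("scene");K,T=c["mtx"],c["extrinsics"]
for z in(.228,.191): print(proj([.5403,.1929,z],K,T))
E
```

```text
j1 circle [0.5469 0.2019] minus tcp [0.0067 0.009 ] 100 0.0018571138069542375
  bottom circle [0.539  0.1947] [-0.0012  0.0018] 101 0.0006664716575342823
  pointer 2674 [0.548  0.1988] 87.09875946557646 [0.5466 0.1722] [0.5495 0.2279]
[363.2098 191.7119]
[361.2786 203.0962]
```

Run:
```python
from g import *; from m import *
z=np.load("j1_scene.npz");p,K,T=z["p"],z["K"],z["T"]
s=6
big=cv2.resize(p.astype(np.float32),None,fx=s,fy=s,interpolation=cv2.INTER_CUBIC)
ys,xs=np.nonzero(big.min(-1)>90)
q=cc(np.stack([xs,ys],1).astype(float),s)
k=(q[:,0]>359)&(q[:,0]<372.5)&(q[:,1]>189)&(q[:,1]<200.5);q=q[k]
W=np.array([onz(u,v,.229,K,T)[:2] for u,v in q]);mu=W.mean(0);V=np.linalg.svd(W-mu,full_matrices=False)[2]
t=(W-mu)@V[0];print(len(q),mu,np.degrees(np.arctan2(V[0,1],V[0,0])),mu+V[0]*t.min(),mu+V[0]*t.max())
```

```text
1781 [0.5471 0.1994] 57.16372108100871 [0.5376 0.1848] [0.5581 0.2165]
```

Emit:
apply_moves(
  deltas=[
    [[0, 0, 0], [0, 0.1, 1.5], -1],
    [[0, 0, 0], [0, 0.1, 3.5], -1],
    [[0, 0, 0], [0, 0.1, 5], -1],
    [[0, 0, 0], [0, 0.1, 5.7], -1],
    [[0, 0, 0], [0, 0.1, 5.7], -1],
    [[0, 0, 0], [0, 0.1, 5.7], -1],
  ],
)

```text
t: 8.18
ee_pos: [0.5415, 0.1936, 0.1403]
eef_rot: [2.795, 1.435, 0.002]
ft_force: [0.0, 0.0, 0.4]
gripper_width: 0.665
```

```bash
python3 capm.py j2 scene; python3 -c "
from h import *
for _ in range(3): o=get_obs(); print(o['ee_pos'],o['ft_force'])"; python3 hc.py j2 scene .172 361 215
```

```text
t 8.175 tcp [0.5415 0.1936 0.1403] yaw 54.353716426955536 F [0.0073 0.0387 0.4205] M [-0.0156 -0.0591  0.0053] w 0.6645763340378238
scene blob [ 98.2845 192.9624] 63.833333333333336 bbox [ 94.25   182.9167] [ 8.1667 20.    ]
scene blob [300.9401 212.406 ] 453.77777777777777 bbox [289.5833 199.9167] [23.3333 25.6667]
scene blob [361.4821 216.6231] 433.3333333333333 bbox [350.75   202.5833] [22.     26.6667]
scene blob [262.0249 266.3956] 1093.5555555555554 bbox [241.9167 247.75  ] [39.5    40.1667]
scene blob [266.8947 298.3434] 478.1666666666667 bbox [253.25   283.0833] [26.8333 27.1667]
scene z pct of held green [0.1221 0.1402 0.1694 0.1719 0.1728] 433
[0.5414 0.1936 0.1404] [ 0.0639 -0.305  -0.4832]
[0.5414 0.1936 0.1404] [ 0.0639 -0.305  -0.4832]
[0.5414 0.1936 0.1404] [ 0.0639 -0.305  -0.4832]
j2 circle [0.5486 0.199 ] minus tcp [0.0071 0.0054] 98 0.0030241391459867027
  bottom circle [0.5424 0.1972] [0.001  0.0037] 101 0.0004978254519466701
  pointer 2797 [0.5547 0.2031] 37.11611014641691 [0.5351 0.1883] [0.5988 0.2365]h.py:9: RuntimeWarning: All-NaN slice encountered
  return np.mean(P,0),np.nanmedian(D,0),c["mtx"],c["extrinsics"]
```

View pics/j2_scene.png

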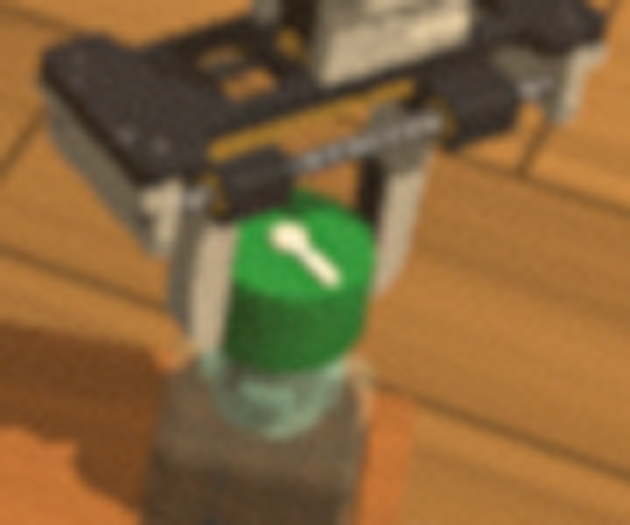

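Run:
```python
from g import *; from m import *
z=np.load("j2_scene.npz");p,K,T=z["p"],z["K"],z["T"]
A=np.load("sceneA.npz")["p"]
print(proj([.5414,.1936,.172],K,T),proj([.5414,.1936,.135],K,T),proj([.5414,.1936,.117],K,T))
def edge(prof,x0,lo,hi):  # subpixel crossing of a scalar profile midway lo..hi
    pass
sub=lambda P,v,a,b:[tuple(int(t) for t in x) for x in P[v,a:b]]
ex=lambda P:P[...,1]-.5*(P[...,0]+P[...,2])
def cross(f,x,th,rising):
    out=[]
    for i in range(len(f)-1):
        if (f[i]<th)!=(f[i+1]<th): out.append(round(x[i]+(th-f[i])/(f[i+1]-f[i]),2))
    return out
for v in range(206,224): 
    f=ex(p)[v,340:380]; hi=f.max();bg=np.median(ex(p)[v,376:380]); print(v,"max",int(hi),"bg",int(bg),cross(f,np.arange(340,380),(hi+bg)/2,0))
print("neck in A (before cap): G-R")
for v in range(217,240):
    f=(A[...,2]-.6*A[...,0]+.0*A[...,1])[v,335:385]; lo=min(np.median(f[:6]),np.median(f[-6:]));hi=f.max();print(v,int(lo),int(hi),cross(f,np.arange(335,385),(lo+hi)/2,0))
```

```text
[360.4216 209.1242] [358.5949 219.8744] [357.7306 224.9611]
206 max 81 bg 4 [np.float64(356.27), np.float64(368.66)]
207 max 94 bg 3 [np.float64(353.79), np.float64(369.87)]
208 max 98 bg 3 [np.float64(352.75), np.float64(357.75), np.float64(361.72), np.float64(371.08)]
209 max 98 bg 2 [np.float64(352.53), np.float64(357.03), np.float64(362.41), np.float64(371.51)]
210 max 98 bg 1 [np.float64(352.43), np.float64(357.09), np.float64(362.72), np.float64(371.75)]
211 max 98 bg 2 [np.float64(352.31), np.float64(357.86), np.float64(363.33), np.float64(371.91)]
212 max 98 bg 1 [np.float64(352.15), np.float64(360.25), np.float64(364.57), np.float64(371.98)]
213 max 98 bg 0 [np.float64(351.92), np.float64(361.54), np.float64(365.56), np.float64(371.98)]
214 max 96 bg 1 [np.float64(351.7), np.float64(362.55), np.float64(366.41), np.float64(371.75)]
215 max 96 bg 2 [np.float64(351.82), np.float64(363.52), np.float64(366.69), np.float64(371.52)]
216 max 98 bg 2 [np.float64(352.26), np.float64(364.71), np.float64(366.28), np.float64(371.29)]
217 max 94 bg 2 [np.float64(352.77), np.float64(370.82
[... 1138 characters left out ...]
4 [np.float64(346.33), np.float64(368.62)]
228 -45 45 [np.float64(346.34), np.float64(368.5)]
229 -46 40 [np.float64(345.88), np.float64(368.5)]
230 -45 33 [np.float64(344.18), np.float64(368.46)]
231 -44 32 [np.float64(344.21), np.float64(368.39)]
232 -43 36 [np.float64(347.23), np.float64(368.23)]
233 -40 36 [np.float64(348.03), np.float64(368.56)]
234 -38 34 [np.float64(348.43), np.float64(367.95)]
235 -43 34 [np.float64(343.8), np.float64(344.31), np.float64(345.57), np.float64(368.5)]
236 -47 31 [np.float64(342.51), np.float64(369.2)]
237 -48 30 [np.float64(342.03), np.float64(369.62)]
238 -48 19 [np.float64(340.98), np.float64(370.09)]
239 -47 3 [np.float64(340.29), np.float64(370.36)]
```

Emit:
apply_moves(
  deltas=[
    [[0, 0, 0], [-0.05, 0, 0.4], -1],
    [[0, 0, 0], [-0.05, 0, 0.8], -1],
    [[0, 0, 0], [-0.05, 0, 1.2], -1],
    [[0, 0, 0], [-0.05, 0, 1.5], -1],
    [[0, 0, 0], [-0.05, 0, 1.5], -1],
  ],
)

```text
t: 9.0
ee_pos: [0.5405, 0.193, 0.1242]
eef_rot: [-2.795, -1.435, 0.001]
ft_force: [0.3, 0.7, -1.1]
gripper_width: 0.664
```

Emit:
apply_moves(
  deltas=[
    [[0, 0, 0], [0, 0, 0.2], -1],
    [[0, 0, 0], [0, 0, 0.4], -1],
    [[0, 0, 0], [0, 0, 0.4], -1],
  ],
)

```text
t: 9.38
ee_pos: [0.5406, 0.193, 0.1204]
eef_rot: [-2.795, -1.435, 0.0]
ft_force: [-0.1, 0.5, -1.7]
gripper_width: 0.665
```

Emit:
apply_moves(
  deltas=[
    [[0, 0, 0], [0, 0, 0.2], -1],
    [[0, 0, 0], [0, 0, 0.4], -1],
    [[0, 0, 0], [0, 0, 0.4], -1],
  ],
)

```text
t: 9.75
ee_pos: [0.5406, 0.193, 0.1164]
eef_rot: [-2.795, -1.435, 0.0]
ft_force: [1.6, 0.4, -0.6]
gripper_width: 0.665
```

Emit:
apply_moves(
  deltas=[
    [[0, 0, 0], [0, 0, 0.2], -1],
    [[0, 0, 0], [0, 0, 0.3], -1],
    [[0, 0, 0], [0, 0, 0.3], -1],
  ],
)

```text
t: 10.12
ee_pos: [0.5406, 0.193, 0.1135]
eef_rot: [-2.795, -1.435, 0.0]
ft_force: [-0.1, 0.6, -1.0]
gripper_width: 0.668
```

Emit:
apply_moves(
  deltas=[
    [[0, 0, 0], [0, 0, 0.1], -1],
    [[0, 0, 0], [0, 0, 0.2], -1],
    [[0, 0, 0], [0, 0, 0.2], -1],
  ],
)

```text
t: 10.5
ee_pos: [0.5409, 0.193, 0.1119]
eef_rot: [2.795, 1.435, 0.001]
ft_force: [-1.0, -0.1, 1.6]
gripper_width: 0.666
```

Emit:
apply_moves(
  deltas=[
    [[0, 0, 0], [0, 0, 0.1], -1],
    [[0, 0, 0], [0, 0, 0.2], -1],
    [[0, 0, 0], [0, 0, 0.2], -1],
  ],
)

```text
t: 10.88
ee_pos: [0.5411, 0.1931, 0.1103]
eef_rot: [2.795, 1.435, 0.001]
ft_force: [-1.5, -0.6, 6.2]
gripper_width: 0.665
```

```bash
python3 capm.py k1 scene
```

```text
t 10.875 tcp [0.5411 0.1931 0.1103] yaw 54.354577714971235 F [-1.5211 -0.627   6.2232] M [-0.1183  0.2832  0.0056] w 0.6652994784933405
scene blob [ 98.2104 192.8315] 64.25 bbox [ 93.9167 183.0833] [ 8.5    19.6667]
scene blob [300.8342 212.3543] 464.0555555555556 bbox [289.0833 199.9167] [23.8333 25.1667]
scene blob [359.9694 225.0044] 422.1666666666667 bbox [349.25 211.25] [21.8333 26.1667]
scene blob [262.0386 266.4008] 1092.8333333333333 bbox [241.9167 247.75  ] [39.5    40.1667]
scene blob [267.0085 298.3025] 473.1111111111111 bbox [253.25   283.0833] [26.8333 27.1667]
scene z pct of held green [0.0946 0.111  0.1391 0.1418 0.1434] 416h.py:9: RuntimeWarning: All-NaN slice encountered
  return np.mean(P,0),np.nanmedian(D,0),c["mtx"],c["extrinsics"]
```

View pics/k1_scene.png

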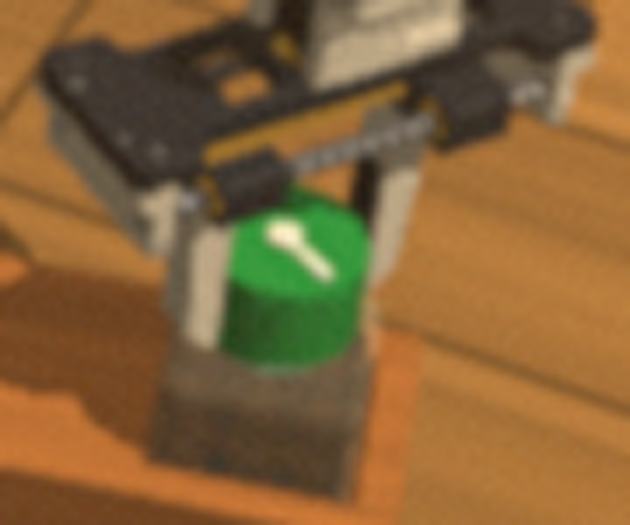

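Emit:
apply_moves(
  deltas=[
    [[0, 0, 0], [0, 0, 0.1], -1],
    [[0, 0, 0], [0, 0, 0.2], -1],
    [[0, 0, 0], [0, 0, 0.2], -1],
  ],
)

```text
t: 11.45
ee_pos: [0.5413, 0.1932, 0.1089]
eef_rot: [2.794, 1.435, 0.002]
ft_force: [-3.5, -0.3, 10.7]
gripper_width: 0.663
```

Emit:
apply_moves(
  deltas=[
    [[0, 0, 0], [-0.04, -0.06, 0.1], -1],
    [[0, 0, 0], [-0.04, -0.06, 0.2], -1],
    [[0, 0, 0], [-0.04, -0.06, 0.2], -1],
  ],
)

```text
t: 11.82
ee_pos: [0.5412, 0.1932, 0.1077]
eef_rot: [2.794, 1.434, 0.005]
ft_force: [-2.7, -1.4, 13.3]
gripper_width: 0.669
```

Emit:
apply_moves(
  deltas=[
    [[0, 0, 0], [0, 0, 0.1], -1],
    [[0, 0, 0], [0, 0, 0.2], -1],
    [[0, 0, 0], [0, 0, 0.2], -1],
  ],
)

```text
t: 12.2
ee_pos: [0.5415, 0.1933, 0.1064]
eef_rot: [2.794, 1.434, 0.005]
ft_force: [-3.3, -2.1, 16.7]
gripper_width: 0.663
```

Emit:
apply_moves(
  deltas=[
    [[0, 0, 0], [0, 0, 0.1], -1],
    [[0, 0, 0], [0, 0, 0.15], -1],
    [[0, 0, 0], [0, 0, 0.15], -1],
    [[0, 0, 0], [0, 0, 0.15], -1],
  ],
)

```text
t: 12.7
ee_pos: [0.5417, 0.1934, 0.1056]
eef_rot: [2.794, 1.434, 0.006]
ft_force: [-6.2, -2.6, 21.3]
gripper_width: 0.667
```

```bash
python3 -c "
from g import *
o=get_obs();print(o['ft_force'],o['torque'],o['ee_pos'],yaw(o),o['eef_rot'],o['joint_positions'])"
```

```text
[-6.1866 -2.6161 21.2553] [-0.3957  1.0772  0.0269] [0.5417 0.1934 0.1056] 54.35460702267039 [2.7938 1.4344 0.0065] [ 0.2539  0.1409  1.6873 -0.0002  1.3091  0.8761]
```

Emit:
apply_moves(
  deltas=[
    [[0, 0, 2], [-0.03, -0.04, 0], -1],
    [[0, 0, 5], [-0.05, -0.06, 0], -1],
    [[0, 0, 8], [-0.05, -0.06, 0], -1],
    [[0, 0, 8], [-0.05, -0.06, 0], -1],
  ],
)

```text
t: 13.2
ee_pos: [0.5418, 0.1935, 0.1058]
eef_rot: [2.887, 1.235, 0.01]
ft_force: [-1.2, -1.2, 19.3]
gripper_width: 0.662
```

```bash
cat > s.py <<'E'
from g import *
o=get_obs();T=np.array(o['torque']);print("F",o['ft_force'],"M",T,o['ee_pos'],"yaw",yaw(o))
E
python3 s.py
```

```text
F [-1.2312 -1.2007 19.3091] M [-0.2805  0.328   0.0232] [0.5418 0.1935 0.1058] yaw 46.30770702220371
```

Emit:
apply_moves(
  deltas=[
    [[0, 0, 3], [0, 0, 0], -1],
    [[0, 0, 6], [0, 0, 0], -1],
    [[0, 0, 9], [0, 0, 0], -1],
    [[0, 0, 9], [0, 0, 0], -1],
  ],
)

```text
t: 13.7
ee_pos: [0.5421, 0.1935, 0.106]
eef_rot: [2.976, 1.005, 0.011]
ft_force: [-0.8, -1.3, 18.2]
gripper_width: 0.663
```

```bash
python3 s.py
```

```text
F [-0.7627 -1.2517 18.226 ] M [-0.2053  0.2287  0.0241] [0.5421 0.1935 0.106 ] yaw 37.30681470634306
```

Emit:
apply_moves(
  deltas=[
    [[0, 0, 2], [0, 0, 0.08], -1],
    [[0, 0, 4], [0, 0, 0.08], -1],
    [[0, 0, 7], [0, 0, 0.08], -1],
    [[0, 0, 7], [0, 0, 0.08], -1],
  ],
)

```text
t: 14.2
ee_pos: [0.5425, 0.1936, 0.1056]
eef_rot: [3.032, 0.821, 0.012]
ft_force: [-0.9, -2.2, 19.7]
gripper_width: 0.662
```

```bash
python3 s.py
```

```text
F [-0.8687 -2.2043 19.679 ] M [-0.2888  0.2461  0.0902] [0.5425 0.1936 0.1056] yaw 30.31091086528237
```

Emit:
apply_moves(
  deltas=[
    [[0, 0, 2], [0, 0, 0.03], -1],
    [[0, 0, 5], [0, 0, 0.03], -1],
    [[0, 0, 8], [0, 0, 0.03], -1],
    [[0, 0, 8], [0, 0, 0.03], -1],
  ],
)

```text
t: 14.7
ee_pos: [0.5427, 0.1936, 0.1056]
eef_rot: [-3.082, -0.608, -0.013]
ft_force: [-0.8, -0.9, 21.2]
gripper_width: 0.667
```

```bash
python3 s.py
```

```text
F [-0.8202 -0.875  21.201 ] M [-0.22    0.2004  0.0783] [0.5427 0.1936 0.1056] yaw 22.309204597638104
```

Emit:
apply_moves(
  deltas=[
    [[0, 0, 2], [0, 0, 0], -1],
    [[0, 0, 4], [0, 0, 0], -1],
    [[0, 0, 7], [0, 0, 0], -1],
    [[0, 0, 7], [0, 0, 0], -1],
  ],
)

```text
t: 15.2
ee_pos: [0.5427, 0.1936, 0.1055]
eef_rot: [-3.113, -0.418, -0.013]
ft_force: [0.4, -0.5, 21.0]
gripper_width: 0.661
```

```bash
python3 s.py
```

```text
F [ 0.401  -0.5093 21.0249] M [-0.204   0.1502  0.0872] [0.5427 0.1936 0.1055] yaw 15.30996347266051
```

Turned 39° in total, with no stop felt yet. I'll use finer steps from here.

Emit:
apply_moves(
  deltas=[
    [[0, 0, 2], [0, 0, 0], -1],
    [[0, 0, 4], [0, 0, 0], -1],
    [[0, 0, 4], [0, 0, 0], -1],
  ],
)

```text
t: 15.58
ee_pos: [0.5428, 0.1936, 0.1056]
eef_rot: [-3.125, -0.31, -0.013]
ft_force: [0.1, -1.1, 20.5]
gripper_width: 0.662
```

```bash
python3 s.py
```

```text
F [ 0.102  -1.0663 20.5192] M [-0.2225  0.151   0.1277] [0.5428 0.1936 0.1056] yaw 11.325617470456928
```

Emit:
apply_moves(
  deltas=[
    [[0, 0, 1.5], [0, 0, 0], -1],
    [[0, 0, 3], [0, 0, 0], -1],
    [[0, 0, 3], [0, 0, 0], -1],
  ],
)

```text
t: 15.95
ee_pos: [0.5427, 0.1936, 0.1056]
eef_rot: [-3.132, -0.228, -0.013]
ft_force: [-0.2, -1.5, 20.4]
gripper_width: 0.667
```

```bash
python3 s.py
```

```text
F [-0.2129 -1.4572 20.3518] M [-0.2626  0.1277  0.1035] [0.5427 0.1936 0.1056] yaw 8.331312774055045
```

Emit:
apply_moves(
  deltas=[
    [[0, 0, 1], [0, 0, 0], -1],
    [[0, 0, 2], [0, 0, 0], -1],
    [[0, 0, 2], [0, 0, 0], -1],
  ],
)

```text
t: 16.32
ee_pos: [0.5428, 0.1936, 0.1056]
eef_rot: [-3.136, -0.174, -0.013]
ft_force: [-0.1, -1.5, 20.5]
gripper_width: 0.662
```

```bash
python3 s.py
```

```text
F [-0.1247 -1.4836 20.514 ] M [-0.2558  0.1678  0.1942] [0.5428 0.1936 0.1056] yaw 6.345376386965528
```

Turned 48°, and the torque has risen from 0.10 to 0.19 N m.

Emit:
apply_moves(
  deltas=[
    [[0, 0, 0.7], [0, 0, 0], -1],
    [[0, 0, 1.5], [0, 0, 0], -1],
    [[0, 0, 1.5], [0, 0, 0], -1],
  ],
)

```text
t: 16.7
ee_pos: [0.5426, 0.1936, 0.1055]
eef_rot: [-3.138, -0.133, -0.012]
ft_force: [-0.2, -1.4, 21.3]
gripper_width: 0.662
```

```bash
python3 s.py
```

```text
F [-0.1916 -1.3826 21.2651] M [-0.3203  0.3055  0.3053] [0.5426 0.1936 0.1055] yaw 4.8599547090456765
```

Emit:
apply_moves(
  deltas=[
    [[0, 0, 0.5], [0, 0, 0], -1],
    [[0, 0, 1], [0, 0, 0], -1],
    [[0, 0, 1], [0, 0, 0], -1],
  ],
)

```text
t: 17.08
ee_pos: [0.5424, 0.1936, 0.1055]
eef_rot: [-3.139, -0.106, -0.012]
ft_force: [-2.2, -1.3, 21.2]
gripper_width: 0.662
```

```bash
python3 s.py;  python3 capm.py k2 scene
```

```text
F [-2.1722 -1.3088 21.2045] M [-0.2999  0.382   0.3416] [0.5424 0.1936 0.1055] yaw 3.868345379461358
t 17.075 tcp [0.5424 0.1936 0.1055] yaw 3.868345379461358 F [-2.1722 -1.3088 21.2045] M [-0.2999  0.382   0.3416] w 0.6620158629820203
scene blob [ 98.2167 192.8764] 64.69444444444444 bbox [ 93.75   183.0833] [ 8.6667 19.8333]
scene blob [300.9856 212.6286] 489.1944444444444 bbox [289.0833 199.9167] [23.8333 25.8333]
scene blob [357.5481 225.7225] 496.3333333333333 bbox [345.75   212.5833] [24.3333 26.5   ]
scene blob [262.0224 266.3942] 1094.7222222222222 bbox [241.9167 247.75  ] [39.5 40. ]
scene blob [266.9831 298.3667] 474.1944444444444 bbox [253.75   283.0833] [26.3333 27.1667]
scene z pct of held green [0.1005 0.1076 0.1348 0.137  0.1378] 496h.py:9: RuntimeWarning: All-NaN slice encountered
  return np.mean(P,0),np.nanmedian(D,0),c["mtx"],c["extrinsics"]
```

View pics/k2_scene.png

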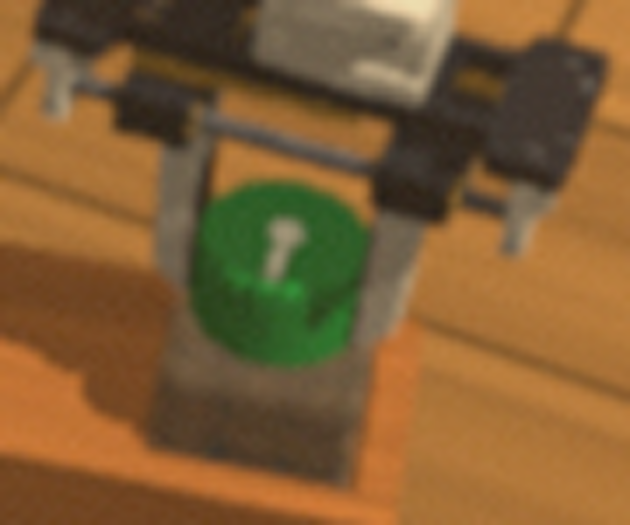

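Emit:
apply_moves(
  deltas=[
    [[0, 0, 0.6], [0, 0, 0], -1],
    [[0, 0, 1.2], [0, 0, 0], -1],
    [[0, 0, 1.2], [0, 0, 0], -1],
  ],
)

```text
t: 17.65
ee_pos: [0.5423, 0.1936, 0.1054]
eef_rot: [-3.14, -0.073, -0.011]
ft_force: [-1.6, -1.6, 21.1]
gripper_width: 0.666
```

```bash
python3 s.py
```

```text
F [-1.5543 -1.5732 21.0908] M [-0.2605  0.531   0.4324] [0.5423 0.1936 0.1054] yaw 2.67361526175077
```

Emit:
apply_moves(
  deltas=[
    [[0, 0, 0], [0, 0, -0.1], -1],
    [[0, 0, 0], [0, 0, -0.2], -1],
    [[0, 0, 0], [0, 0, -0.3], -1],
    [[0, 0, 0], [0, 0, -0.4], -1],
    [[0, 0, 0], [0, 0, -0.4], -1],
  ],
)

```text
t: 18.27
ee_pos: [0.5416, 0.1934, 0.1076]
eef_rot: [-3.14, -0.073, -0.009]
ft_force: [2.5, 0.3, 10.6]
gripper_width: 0.664
```

```bash
python3 s.py
```

```text
F [ 2.5475  0.2551 10.5794] M [-0.0708 -0.2915  0.1183] [0.5416 0.1934 0.1076] yaw 2.6597345584333083
```

Emit:
apply_moves(
  deltas=[
    [[0, 0, 0], [0, 0, -0.1], -1],
    [[0, 0, 0], [0, 0, -0.2], -1],
    [[0, 0, 0], [0, 0, -0.3], -1],
    [[0, 0, 0], [0, 0, -0.3], -1],
  ],
)

```text
t: 18.77
ee_pos: [0.5412, 0.1934, 0.1098]
eef_rot: [-3.14, -0.073, -0.007]
ft_force: [2.8, 0.4, 6.4]
gripper_width: 0.666
```

```bash
python3 s.py
```

```text
F [2.8432 0.4149 6.4457] M [ 0.1    -0.5235  0.0562] [0.5412 0.1934 0.1098] yaw 2.6556084213368343
```

Emit:
apply_moves(
  deltas=[
    [[0, 0, 0], [0, 0, -0.1], -1],
    [[0, 0, 0], [0, 0, -0.2], -1],
    [[0, 0, 0], [0, 0, -0.2], -1],
  ],
)

```text
t: 19.15
ee_pos: [0.5403, 0.1932, 0.1109]
eef_rot: [-3.14, -0.073, -0.004]
ft_force: [4.2, 0.6, 6.6]
gripper_width: 0.667
```

```bash
python3 s.py
```

```text
F [4.1987 0.6356 6.625 ] M [ 0.2252 -0.8265  0.085 ] [0.5403 0.1932 0.1109] yaw 2.6485400008323863
```

Emit:
apply_moves(
  deltas=[
    [[0, 0, 0], [0.06, 0, 0], -1],
    [[0, 0, 0], [0.12, 0, 0], -1],
    [[0, 0, 0], [0.12, 0, 0], -1],
  ],
)

```text
t: 19.52
ee_pos: [0.5411, 0.1933, 0.1106]
eef_rot: [-3.14, -0.073, -0.002]
ft_force: [3.6, 1.8, 5.4]
gripper_width: 0.661
```

```bash
python3 s.py; python3 capm.py k3 scene
```

```text
F [3.5606 1.8091 5.3862] M [ 0.2877 -0.5504  0.0155] [0.5411 0.1933 0.1106] yaw 2.6554906236722693
t 19.525 tcp [0.5411 0.1933 0.1106] yaw 2.6554906236722693 F [3.5606 1.8091 5.3862] M [ 0.2877 -0.5504  0.0155] w 0.6612039894777256
scene blob [ 98.2731 192.9931] 63.861111111111114 bbox [ 94.0833 183.0833] [ 8.3333 19.6667]
scene blob [301.0342 212.6703] 489.3055555555556 bbox [289.0833 199.9167] [24. 26.]
scene blob [357.8636 224.0044] 497.3333333333333 bbox [345.9167 210.75  ] [24.5    26.6667]
scene blob [262.0117 266.392 ] 1095.0555555555554 bbox [241.9167 247.75  ] [39.5    40.1667]
scene blob [266.7738 298.3893] 483.02777777777777 bbox [253.4167 283.0833] [26.6667 27.1667]
scene z pct of held green [0.1055 0.1126 0.1397 0.1423 0.1431] 496h.py:9: RuntimeWarning: All-NaN slice encountered
  return np.mean(P,0),np.nanmedian(D,0),c["mtx"],c["extrinsics"]
```

View pics/k3_scene.png

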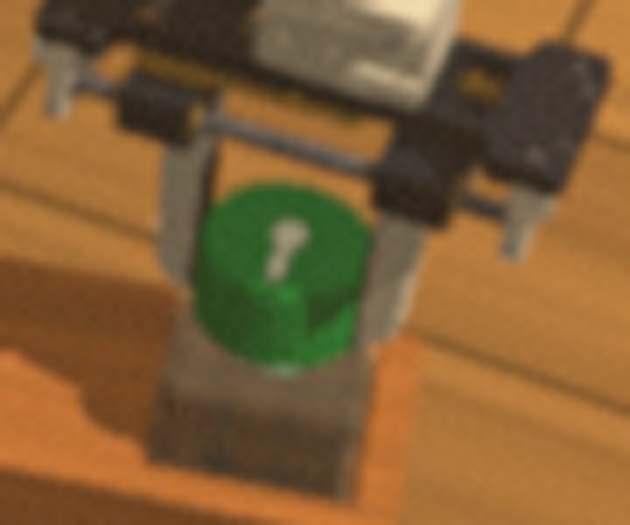

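Emit:
apply_moves(
  deltas=[
    [[0, 0, 0], [0.05, 0, -0.05], -1],
    [[0, 0, 0], [0.1, 0, -0.1], -1],
    [[0, 0, 0], [0.1, 0, -0.1], 0.5],
    [[0, 0, 0], [0.1, 0, -0.1], 0.9],
    [[0, 0, 0], [0.1, 0, -0.1], 0.9],
    [[0, 0, 0], [0.1, 0, -0.1], 0.9],
    [[0, 0, 0], [0.1, 0, -0.1], 0.9],
  ],
)

```text
t: 20.6
ee_pos: [0.5413, 0.1931, 0.111]
eef_rot: [3.141, 0.073, -0.0]
ft_force: [-0.8, 0.3, 0.8]
gripper_width: 0.946
```

```bash
python3 s.py; python3 capm.py k4 scene
```

```text
F [-0.7673  0.2766  0.839 ] M [-0.037   0.0334  0.0046] [0.5413 0.1931 0.111 ] yaw 2.65298994506345
t 20.6 tcp [0.5413 0.1931 0.111 ] yaw 2.65298994506345 F [-0.7673  0.2766  0.839 ] M [-0.037   0.0334  0.0046] w 0.9460613228384233
scene blob [ 98.2297 192.9134] 64.86111111111111 bbox [ 93.9167 183.0833] [ 8.3333 19.6667]
scene blob [301.0643 212.67  ] 489.5 bbox [289.0833 199.9167] [23.8333 25.8333]
scene blob [358.0937 223.9348] 507.4166666666667 bbox [346.0833 210.75  ] [24.5    26.8333]
scene blob [262.0333 266.3824] 1092.4722222222222 bbox [241.9167 247.75  ] [39.5    40.1667]
scene blob [266.8887 298.3349] 478.6666666666667 bbox [253.5833 283.0833] [26.5    27.1667]
scene z pct of held green [0.1068 0.1134 0.1405 0.1429 0.1439] 504h.py:9: RuntimeWarning: All-NaN slice encountered
  return np.mean(P,0),np.nanmedian(D,0),c["mtx"],c["extrinsics"]
```

View pics/k4_scene.png

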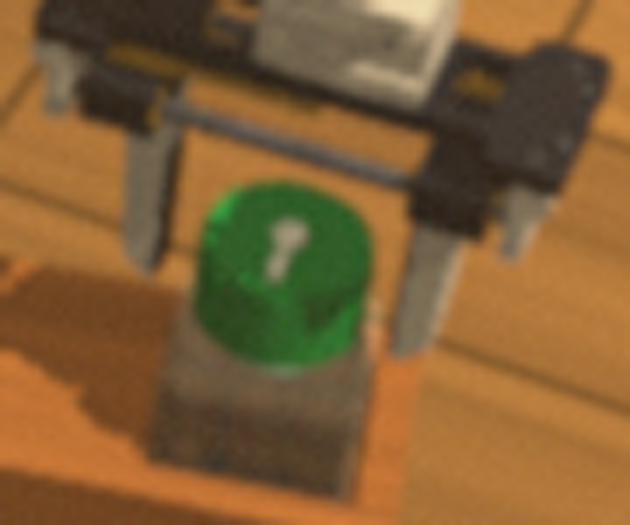

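Released; the cap stays seated. I'll go straight up and away, then check from both views.

Emit:
apply_moves(
  deltas=[
    [[0, 0, 0], [0, 0, -1], 1],
    [[0, 0, 0], [0, 0, -4], 1],
    [[0, 0, 0], [0, 0, -8], 1],
    [[0, 0, 0], [0, 0, -12], 1],
    [[0, 0, 0], [0, 5, -14], 1],
    [[0, 0, 0], [0, 11, -14], 1],
    [[0, 0, 0], [-1, 17, -14], 1],
    [[0, 0, 0], [-2, 23, -14], 1],
    [[0, 0, 0], [-3, 29, -14], 1],
    [[0, 0, 0], [-4, 35, -14], 1],
    [[0, 0, 0], [-4, 41, -14], 1],
    [[0, 0, 0], [-4, 41, -14], 1],
  ],
)

```text
t: 22.3
ee_pos: [0.5197, -0.2224, 0.2516]
eef_rot: [3.14, 0.064, 0.0]
ft_force: [-0.6, 0.9, -0.5]
gripper_width: 1.001
```

Run:
```python
from m import *
for n in ("scene","top"):
    p,d,K,T=avg(n); np.savez(f"{n}F.npz",p=p,d=d,K=K,T=T); W=pts(d,K,T)
    cv2.imwrite(f"pics/f_{n}.png",cv2.resize(p[165:275,270:390,::-1].astype(np.uint8) if n=="scene" else p[160:225,140:240,::-1].astype(np.uint8),None,fx=6,fy=6,interpolation=cv2.INTER_CUBIC))
    m,wh,s=greenblobs(p)
    cs,_=cv2.findContours(m,cv2.RETR_EXTERNAL,cv2.CHAIN_APPROX_NONE)
    for name,zt,x in (("cap",.142,(.541,.193)),("full",.142,(.5758,.0493))):
        seed=proj([*x,.138],K,T)
        for c in cs:
            if cv2.contourArea(c)>2000 and cv2.pointPolygonTest(c,tuple(float(q*s) for q in seed),False)>0:
                px=cc(c[:,0,:].astype(float),s)
                b=np.hypot(W[...,0]-x[0],W[...,1]-x[1])<.022
                print(n,name,"circ",topcircle(px,zt,K,T),"top z",np.nanmedian(W[b&(W[...,2]>.1)][:,2]))
                mm=np.zeros_like(m);cv2.drawContours(mm,[c],-1,1,-1)
                ys,xs=np.nonzero((mm>0)&wh); q=cc(np.stack([xs,ys],1).astype(float),s)
                Q=np.array([onz(u,v,zt+.001,K,T)[:2] for u,v in q]);mu=Q.mean(0);V=np.linalg.svd(Q-mu,full_matrices=False)[2]
                print("  pointer",len(q),np.degrees(np.arctan2(V[0,1],V[0,0]))%180)
                # tilt: plane fit of top
                P=W[b&(W[...,2]>.13)]; A=np.c_[P[:,:2]-P[:,:2].mean(0),np.ones(len(P))]; print("  slope",np.linalg.lstsq(A,P[:,2],rcond=None)[0],len(P))
print(get_obs()["t"],get_obs()["ee_pos"],get_obs()["ft_force"])
```

```text
scene cap circ [0.5426 0.1939 0.0309] top z 0.14221955714520207
  pointer 1241 7.218145172373797
  slope [0.0134 0.0018 0.1422] 157
scene full circ [0.5773 0.048  0.0317] top z 0.14208646585349838
  pointer 1274 15.059456358830065
  slope [0.0037 0.0006 0.1421] 148
top cap circ [0.5395 0.1959 0.0313] top z 0.14390031391809943
  pointer 863 8.425700623836605
  slope [-0.0023  0.0075  0.1439] 146
top full circ [0.5742 0.0505 0.032 ] top z 0.14306367180477575
  pointer 935 13.55159038523675
  slope [0.0007 0.0029 0.1433] 147
22.9 [ 0.5205 -0.2178  0.2511] [1.0958 0.3561 0.1285]h.py:9: RuntimeWarning: All-NaN slice encountered
  return np.mean(P,0),np.nanmedian(D,0),c["mtx"],c["extrinsics"]
```

View pics/f_scene.png

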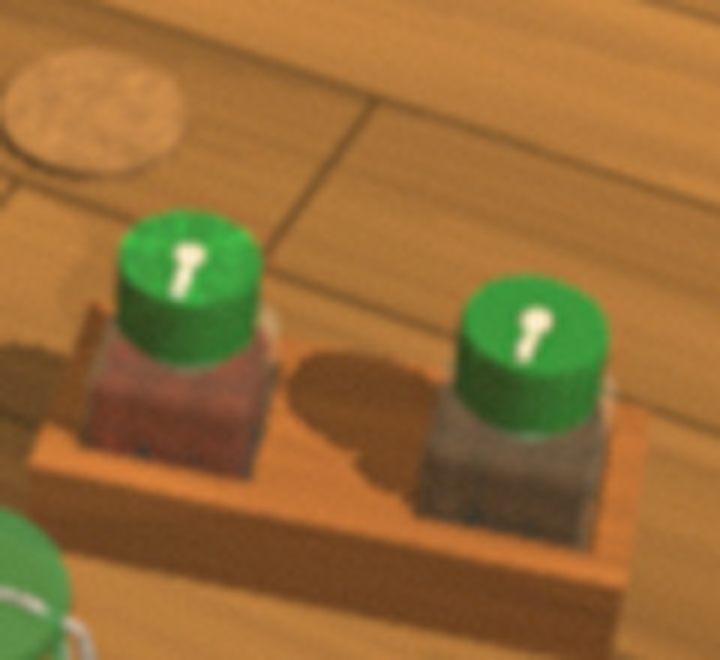

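View pics/f_top.png

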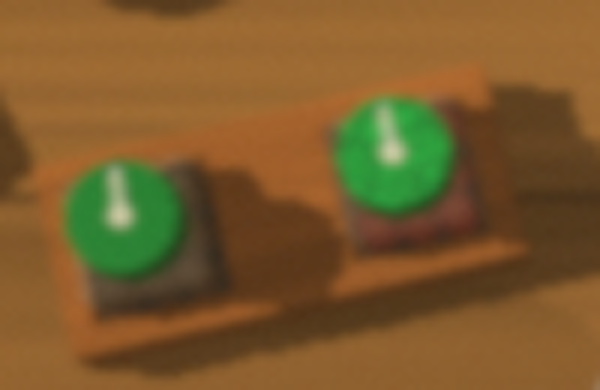

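Run:
```python
from m import *
for f in("A","F"):
    z=np.load(f"top{f}.npz");p,d,K,T=z["p"],z["d"],z["K"],z["T"];W=pts(d,K,T)
    for name,x in(("jar",(.54,.195)),("full",(.5758,.05))):
        b=(np.hypot(W[...,0]-x[0],W[...,1]-x[1])<.065)&(W[...,2]>.072)
        m=b.astype(np.uint8); q=W[b][:,:2].copy()
        # outline cast at shoulder height
        cs,_=cv2.findContours(cv2.resize(m*255,None,fx=8,fy=8,interpolation=cv2.INTER_LINEAR)//128,cv2.RETR_EXTERNAL,cv2.CHAIN_APPROX_NONE)
        c=max(cs,key=cv2.contourArea); px=cc(c[:,0].astype(float),8)
        Q=np.array([onz(u,v,.093,K,T)[:2] for u,v in px])
        # lower(-x) side and right(-y) side edges, in frame of 14 deg
        a=np.radians(14);ex=np.array([np.cos(a),np.sin(a)]);ey=np.array([-ex[1],ex[0]])
        c0=np.array(x)-[.0,.0]; l=np.c_[(Q-c0)@ex,(Q-c0)@ey]
        k=(l[:,0]<-.028)&(abs(l[:,1])<.028); k2=(l[:,1]<-.028)&(abs(l[:,0])<.028)
        g=np.polyfit(l[k,1],l[k,0],1);g2=np.polyfit(l[k2,0],l[k2,1],1)
        print(f,name,"yaw from -x side",14-np.degrees(np.arctan(g[0])),"from -y side",14+np.degrees(np.arctan(g2[0])),k.sum(),k2.sum())
```

```text
A jar yaw from -x side 13.082504122850878 from -y side 14.14514335178903 137 133
A full yaw from -x side 13.347271376857494 from -y side 13.102420850034884 135 132
F jar yaw from -x side 12.874816006454676 from -y side 13.059825474418425 137 133
F full yaw from -x side 14.331520613143871 from -y side 13.102420850034884 135 132
```

```bash
python3 -c "
from station import *
print(hand_in())"
```

```text
the job is handed in; nothing more can be done
None
```

The nutmeg jar is closed and the job is handed in, at about 23 s of the 64 s allowed. The hand-in gives no verdict, so these are my own checks.

**What I did**
- I took the cap from the middle-sized trivet and lowered it over the neck. It met no resistance at ledge height, so the lugs went into the gaps.
- I pressed with about 18 to 21 N and turned it about 52° clockwise. The torque then rose by about 0.33 N m, from 0.10 to 0.43, which I took as the stop.
- I eased off to about 5 N, let go and moved the arm clear.

**Last checks**
- **Height:** the new cap's top is 0.1 mm above the locked cap on the other jar in the scene view and 0.8 mm above in the top view. That puts its underside about 90 to 91 mm above the jar's base.
- **Pointer:** about 5° short of square to the jar, or 0.09 rad against the 0.15 allowed. I measured the cap at 7 to 8.5° and the jar at about 13°.
- **Position and tilt:** the cap looks level. Its centre agrees with the jar's measured centre to about 2 mm.
- **Bystanders:** the other jar and the clip-top jar measured the same as at the start; I did not measure the rest.

**What disagreed**
- The two cameras differ by about 3 mm in absolute position. I used their average and the jar-to-cap difference within each view.
- Circle fits on the held cap were off by several mm because the fingers hid part of it. I relied on its right-hand edge and the contact forces instead.
- The force reached 21.3 N for moments, slightly over the suggested 18 to 21 N but well under the 30 N limit.

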